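Release the bench scale's transport lock

ROBOT

A 6-joint arm with a two-finger parallel gripper is mounted at the origin on the work surface. World frame = base frame: x ahead of the robot, y to its left, z up, the work surface at z = 0. Lengths are in m, angles in degrees, forces in N, time in s.
With the tool pointing down it reaches from about 0.4 to 0.825 m from the base axis. Payload 7 kg.
Tool frame: the origin (TCP) lies at the very end of the fingers, on their centre line; the grasp point (between the pads) lies 19 mm behind it (ctrl.grip_point_offset is the distance from the TCP to the grasp point, in m); x points along the fingers, z is the direction in which the jaws open and shut, and the axes are right-handed (so a half turn about x gives the same grasp; the last joint's range is limited). The gripper opens to 88 mm and grips with 3 to 60 N. Pads are 19 mm wide; open, the fingers measure 130 mm over their backs; the gripper's body (78 mm by 193 mm) begins 47 mm behind the grasp point.
Start: joints at [16.507, 20.546, 0.682, 0, -70.136, -16.507], TCP at [0.675, -0, 0.227] pointing down, gripper open.
Joint ranges: [-176.03, 176.03], [-82.01, 121.73], [-58.28, 71.71], [-173.87, 95.51], [-174.79, -0.11], [-173.66, 173.66]. Speed limits (degrees/s): [136.94, 136.94, 172.46, 180, 180, 180].

INTERFACE

Orientations are given as [roll, pitch, yaw] about the fixed x, y, z axes, in that order (R = Rz(yaw) Ry(pitch) Rx(roll)).
In Python, from plant import get_obs, snapshot, calibration, close_job, ctrl gives the robot as it stands.
- The arm moves only by the tool move_arm, never from a script. Its argument "commands" is a list that holds one entry, the list of rows, each a list of 4 numbers: the shift along the tool's x, y, z in cm, then the turn about the tool's x in rad. In form: [[[dx, dy, dz, spin], ...]]. A call has 1 to 8 rows; each row shifts and turns the commanded pose from where the row before left it, along the tool's axes as they then stand; what a row does not reach is not made up. A row lasts 1/10 s, in which the tool goes at most 50 mm and 8.59 degrees, less where a joint would pass 70% of its speed; a pose out of reach is approached as far as the arm can. A call with a gripper value outside its range is refused whole. "jaw" is the finger opening in cm, from 0 to 8.76, set as the call begins (left out, the last holds). The fingers move at their own pace and stop on an object; the grip force is fixed at half the most. Time passes only in rows, so rows that do not move let the fingers close. It gives the time, the measured TCP pose, the force and the opening at its end, in the units of the state.
- get_obs(): the state, without advancing time (a new reading comes with each control period).
- snapshot(name): name is "scene" or "side" or "wrist"; returns (picture, depth): 420x560x3 uint8, red, green, blue; 420x560 float32, m along the optical axis (not along the pixel's ray), 0 where there is no reading.
- calibration(name): a dict with "mtx" (3x3 intrinsics, pixels), "k1" (the pictures are not rectified: a ray, as slopes to the right and down, at radius r is drawn at 1 + k1 r^2 times it, then the intrinsics apply), "T" (4x4, takes a point from camera to world coordinates); the wrist camera has in their place "tool_from_camera" (4x4, takes a point from camera to tool coordinates, whose origin is the TCP and whose axes are the tool frame's). Camera axes: x right, y up, looking along -z (the intrinsics and any distortion apply to the point x, -y, -z); pixel columns grow to the right and rows downward; lengths in m; the calibration is good to about 2 mm. A picture is of the moment at which its call begins: read the wrist's pose just before it. calibration takes no time and is no camera call.
- close_job(): hands the job in, once; it reports no verdict.
The state is a dict: "clock": time; "joint_pos": joint angles; "qvel": joint speeds; "tau": joint torques, N m; "tool_pos": TCP position; "orientation": TCP orientation; "force": force on the tool from outside, world axes, zero at the start; "moment": the same for the moment, N m; "opening": finger opening in m.
Only numpy, scipy, OpenCV 4.12 (cv2) and the standard library are available. Lean on these libraries where they do the work, as an engineer would, in place of code of your own. Each camera call takes 0.05 s, during which the arm holds its last target. There are 200 camera calls.

TASK

Before the next resin batch can be weighed, release the scale's transport lock: take the hex key from its stand, seat it fully in the recessed hex socket on the scale's display ledge, and turn the screw anticlockwise (seen from above) until it comes to its stop, regrasping the key as needed. Then pull the key out and stand it back in its stand, and leave the cup, can and jar where they are.

Things in the scene. Friction and masses are not known exactly. Their poses are not given: they have to be found in the camera images.
- key_grip (a point): Centre of the black square grip (36 x 36 mm, 40 mm high, faces square to this frame's x and y) of the loose hex key, 120 mm long, 0.15 to 0.31 kg. z runs up along the key. Under the grip a bare steel hexagonal shank, 16 mm across flats, flats facing this frame's x axis and every 60 degrees. Grip centre is 100 mm above the tip. At the start the key stands upright in the stand.
- key_tip (a point): Lowest point of the same key, on its axis. The last 5 mm are a cone that widens from 11 to 16 mm diameter, above it the full hexagon.
- socket_mouth (a point): Centre of the upper end of the hex socket in the scale's lock screw, turning with it; 59 mm above the table, 1 mm under the ledge. Socket vertical, 17.2 mm across flats, 23 mm deep, flats facing this frame's x axis and every 60 degrees: the key enters when its x axis matches this one within about 8 degrees, modulo 60. Fully home, its tip is about 23 mm below this point.
- scale: Fixed aluminium bench scale; origin at table height under the lock screw. Green pan (top 98 mm high, 220 x 290 mm) to its -x side, the robot's side, its edge 50 mm from the screw axis; 80 mm deep, 60 mm high ledge on the far side, with the screw in its middle and two black displays, tops 75 mm high, 90 mm to either side.
- lock_screw (a joint): Turn of the lock screw, rad: 0 is the locked end; grows anticlockwise seen from above; 3.4 is the stop (released), where the dark tab on the screw's rim meets the small pin on the ledge. Starts between 0 and 0.7. It does not rise, has about 0.12 N m of friction and stays where left. The key has up to 9 degrees of play in the socket either way.
- stand_hole (a point): Centre of the mouth of the upright round hole in the key stand, a fixed dark steel block 70 x 70 mm and 50 mm high; this point is 50 mm above the table. The hole is 25 mm in diameter with a 3 mm chamfer and 40 mm deep, so the key stands in it with its tip 40 mm below this point.
- mixing_cup_rim (a point): Centre of the mouth of an amber mixing cup, 80 mm wide, 100 mm high, standing towards the far edge of the table; leave it alone.
- hardener_can: Plain metal can, 70 mm wide, 85 mm high, origin at the centre of its underside; leave it alone.
- sample_jar: White jar, 60 mm wide, 80 mm high, origin at the centre of its underside; leave it alone.
Not all that is in view belongs to the job. Of the things shaped like the part that bears key_grip, the bare steel one is meant. Leave any blue look-alike of the part that bears stand_hole alone.

How it is judged (in metres and radians):
On the way, in this order (a step that is already met when the one before it is completed fails the run):
1. the key is seated in the screw's hex socket (z of key_tip in the frame of socket_mouth below -0.016 m and horizontal distance between key_tip and socket_mouth below 0.004 m), for 0.2 s.
2. with the key in it, the screw is turned to its stop (value of joint lock_screw above 3.2 rad and z of key_tip in the frame of socket_mouth below -0.012 m and horizontal distance between key_tip and socket_mouth below 0.006 m), for 0.2 s.
At the end, for the whole second after the job is handed in: The lock screw is within 0.2 rad of its stop (joint above 3.2), and the key stands at rest in its stand: tip at least 34 mm below the mouth of the hole and within 12 mm of its centre, leaning less than 0.2 rad (value of joint lock_screw above 3.2 rad and z of key_tip in the frame of stand_hole below -0.034 m and horizontal distance between key_tip and stand_hole below 0.012 m and angle between key_grip's own z axis and vertical below 0.2 rad and linear speed of key below 0.02 m/s); the robot touches nothing.
It fails at once if the cup, the can or the jar is moved by more than 30 mm (distance of any of mixing_cup_rim, hardener_can, sample_jar from where it was at the start of the episode above 0.03 m).
It also fails if it takes over 64 s, if anything falls off the work surface, if the arm or the gripper's body presses on something with over 40 N, if the wrist force passes 120 N, or if a joint passes its speed limit or range.

## Working session

There is one attempt and no reset: what is moved stays moved. The work goes in short steps, Python scripts to look and compute and a tool call to move; the robot and the scene stay as the last step left them, time stands still between calls to the robot, and variables do not carry over. Pictures are saved under pics/ and viewed, about 8 in all and at most 12, crops included, and the job is handed in when it is done.

Besides the shell and the picture viewer there is one more tool, called after "Call:" in YAML: its name, and indented under it one key for each argument. move_arm: Moves the arm, as the interface text tells. Its arguments: {"type":"object","properties":{"commands":{"type":"array"},"jaw":{"type":"number"}},"required":["commands"]}

```bash
mkdir -p pics; ls
python3 - <<'E'
from plant import *
import cv2,numpy as np
print(get_obs())
for n in("scene","side","wrist"):
    p,d=snapshot(n);np.savez(f"pics/{n}0.npz",p=p,d=d);cv2.imwrite(f"pics/{n}0.png",p[:,:,::-1]);print(n,calibration(n))
a=[cv2.imread(f"pics/{n}0.png") for n in("scene","side")]
E
```

```text
pics
{'clock': 0.0, 'joint_pos': array([ 1.65080993e+01,  2.05906207e+01,  6.34098801e-01, -2.01728679e-02,
       -7.01356975e+01, -1.65064126e+01]), 'qvel': array([ 0.08880925,  0.08318329, -0.01922365, -0.03614716, -0.06604762,
       -0.03998111]), 'tau': array([-8.00930356e-04, -5.82726967e+01,  2.93058443e+01,  6.99745238e+00,
        6.93249181e-03, -2.06530804e-04]), 'tool_pos': array([ 6.74513006e-01, -1.18292047e-05,  2.25634183e-01]), 'orientation': array([   4.8876968 ,   89.90585039, -175.11748642]), 'force': array([ 0.59198168,  0.78157116, -0.24862396]), 'moment': array([-0.00024648, -0.00022087, -0.05288946]), 'opening': 0.08736081714148149}
scene {'mtx': array([[388.62476718,   0.        , 283.60848039],
       [  0.        , 388.62476718, 204.90110241],
       [  0.        ,   0.        ,   1.        ]]), 'k1': -0.09072177613292226, 'T': array([[ 0.67009001, -0.3975491 ,  0.62684455,  1.18551031],
       [ 0.74224233,  0.35037687, -0.57123758, -0.53776626],
       [ 0.00746315,  0.84805115,  0.52986182,  0.59506654],
       [ 0.        ,  0.        ,  0.        ,  1
[... 319 characters left out ...]
686, -0.4707927 ],
       [-0.01224626,  0.73949378,  0.67305199,  0.67538512],
       [ 0.        ,  0.        ,  0.        ,  1.        ]])}
wrist {'mtx': array([[315.34619501,   0.        , 278.63594416],
       [  0.        , 315.34619501, 203.93902938],
       [  0.        ,   0.        ,   1.        ]]), 'k1': 0.01657486180862272, 'tool_from_camera': array([[-3.81623385e-04,  2.53326095e-01, -9.67380868e-01,
        -1.58656387e-01],
       [-1.09105291e-03,  9.67380257e-01,  2.53326365e-01,
         6.82223975e-02],
       [ 9.99999332e-01,  1.15213898e-03, -9.27827547e-05,
         2.95724242e-04],
       [ 0.00000000e+00,  0.00000000e+00,  0.00000000e+00,
         1.00000000e+00]])}
```

View pics/scene0.png

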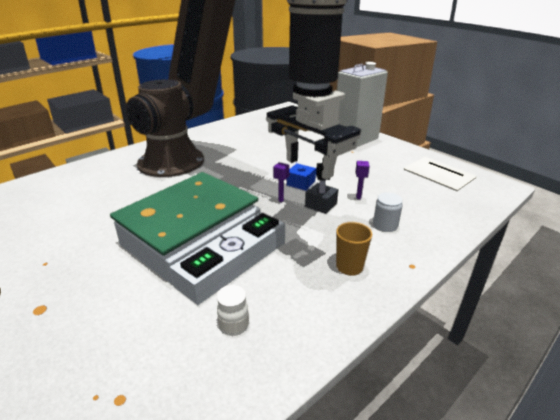

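View pics/side0.png

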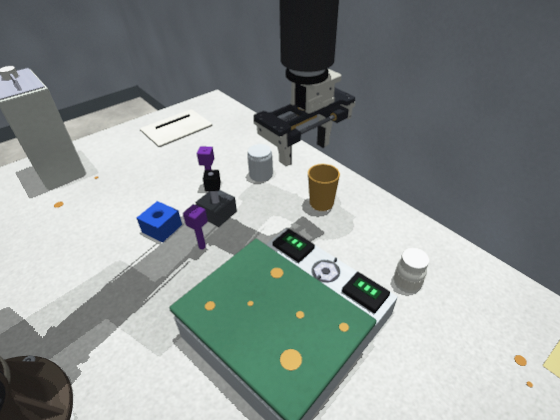

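View pics/wrist0.png

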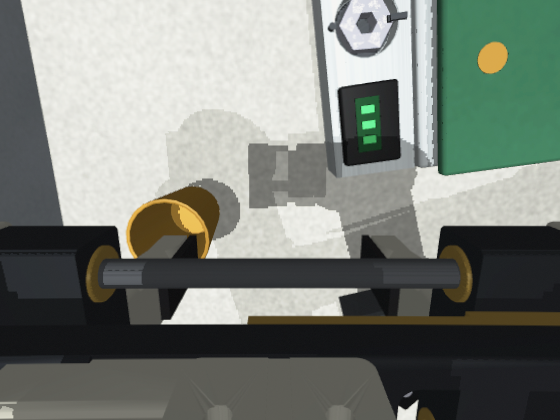

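```bash
cat > h.py <<'E'
from plant import *
import numpy as np,cv2
from scipy.spatial.transform import Rotation as Ro
def camT(n,o=None):
    c=calibration(n)
    if n!="wrist": return c,c["T"]
    T=np.eye(4);T[:3,:3]=Ro.from_euler("xyz",o["orientation"],degrees=True).as_matrix();T[:3,3]=o["tool_pos"]
    return c,T@c["tool_from_camera"]
def rays(c,uv):
    uv=np.atleast_2d(np.asarray(uv,float)); K=c["mtx"]
    q=(uv-[K[0,2],K[1,2]])/[K[0,0],K[1,1]]; s=q.copy()
    for _ in range(20): s=q/(1+c["k1"]*(s**2).sum(1,keepdims=True))
    return np.c_[s[:,0],-s[:,1],-np.ones(len(s))]
def plane(c,T,uv,z):
    d=rays(c,uv)@T[:3,:3].T;o=T[:3,3]
    return o+d*((z-o[2])/d[:,2])[:,None]
def cloud(c,T,dep):
    h,w=dep.shape;u,v=np.meshgrid(np.arange(w),np.arange(h))
    r=rays(c,np.c_[u.ravel(),v.ravel()])*dep.reshape(-1,1)
    P=(r@T[:3,:3].T+T[:3,3]).reshape(h,w,3);P[dep==0]=np.nan;return P
E
python3 - <<'E'
from h import *
for n in("scene","side"):
    z=np.load(f"pics/{n}0.npz");p,d=z["p"],z["d"];c,T=camT(n);P=cloud(c,T,d)
    dark=(p.max(2)<75)
    hsv=cv2.cvtColor(p,cv2.COLOR_RGB2HSV)
    W=(P[...,0]>.3)&(P[...,0]<1.1)&(abs(P[...,1])<.6)
    for nm,m,zl,zh in(("purple",(hsv[...,0]>130)&(hsv[...,0]<160)&(hsv[...,1]>90),.05,.2),("dark130",dark,.126,.134),("darkgrip",dark,.09,.134),("stand",dark,.046,.054),("stand_any",dark,.0,.054),("disp",dark,.07,.08)):
        k=(m&W&(P[...,2]>zl)&(P[...,2]<zh)).astype(np.uint8)
        N,L,S,C=cv2.connectedComponentsWithStats(k,connectivity=8)
        for i in range(1,N):
            if S[i,4]>12:
                q=P[L==i];print(n,nm,S[i],q.mean(0).round(4),q.min(0).round(3),q.max(0).round(3))
    for nm,uv,zz in (("screw",{"scene":(232,243),"side":(326,270)}[n],.06),("can",{"scene":(388,200),"side":(260,150)}[n],.085),("cup",{"scene":(353,235),"side":(323,174)}[n],.1),("jar",{"scene":(232,297),"side":(413,262)}[n],.08)):
        print(n,nm,plane(c,T,uv,zz).round(3))
E
```

```text
scene purple [356 161  13  24 214] [0.6085 0.2864 0.0998] [0.585 0.27  0.051] [0.624 0.313 0.119]
scene purple [274 163  15  26 239] [0.4683 0.1035 0.0989] [0.448 0.089 0.05 ] [0.484 0.128 0.122]
scene dark130 [317 164   5   5  21] [0.5502 0.171  0.1287] [0.539 0.16  0.126] [0.558 0.185 0.13 ]
scene darkgrip [316 164   9  16  80] [0.5523 0.1683 0.1136] [0.531 0.16  0.093] [0.565 0.185 0.13 ]
scene darkgrip [285 167   4   9  19] [0.4754 0.1187 0.1006] [0.471 0.111 0.09 ] [0.478 0.129 0.115]
scene darkgrip [275 170   8   8  38] [0.4673 0.0964 0.0995] [0.455 0.09  0.092] [0.479 0.101 0.11 ]
scene darkgrip [222 211  15   9  15] [ 0.538  -0.1208  0.0912] [ 0.535 -0.143  0.09 ] [ 0.541 -0.098  0.093]
scene darkgrip [123 225  22  16  28] [ 0.4586 -0.3221  0.0919] [ 0.412 -0.328  0.09 ] [ 0.499 -0.316  0.095]
scene darkgrip [153 233  46  21  56] [ 0.5558 -0.2703  0.0917] [ 0.531 -0.311  0.09 ] [ 0.564 -0.214  0.094]
scene stand [306 184  25  16 162] [0.5513 0.1704 0.0491] [0.517 0.146 0.046] [0.593 0.209 0.052]
scene stand_any [305 184  33  29 594] [0.5631 0.1664 0.0313] [0.517 0.143 0.   ] 
[... 1101 characters left out ...]
1 -0.2166  0.0941] [ 0.312 -0.32   0.09 ] [ 0.346 -0.08   0.098]
side stand [196 191  39  23 337] [0.5405 0.1789 0.051 ] [0.511 0.147 0.046] [0.592 0.227 0.054]
side stand_any [196 191  40  36 749] [0.5437 0.1684 0.0366] [0.51  0.146 0.   ] [0.592 0.227 0.054]
side stand_any [200 233   5  15  32] [0.4621 0.1075 0.032 ] [0.458 0.105 0.01 ] [0.466 0.111 0.053]
side disp [273 229  41  31 603] [ 0.5837 -0.068   0.0752] [ 0.555 -0.104  0.07 ] [ 0.615 -0.026  0.08 ]
side disp [343 273  47  38 777] [ 0.6072 -0.2459  0.075 ] [ 0.58  -0.282  0.07 ] [ 0.641 -0.206  0.079]
side screw [[ 0.597 -0.154  0.06 ]]
side can [[0.739 0.244 0.085]]
side cup [[0.778 0.04  0.1  ]]
side jar [[ 0.729 -0.264  0.08 ]]
```

Call:
move_arm:
  commands:
    - [[0,2.1,1.9,0],[0,2.1,1.9,0],[0,2.1,1.9,0],[0,2.1,1.9,0],[0,0,0,0],[0,0,0,0]]

```text
clock: 0.75
tool_pos: [0.5988, -0.0844, 0.2268]
orientation: [-163.1, 90.0, 16.8]
force: [-0.3, 0.2, 0.5]
opening: 0.0879
```

Run:
```python
from h import *
o=get_obs();p,d=snapshot("wrist");np.savez("pics/w1.npz",p=p,d=d,tp=o["tool_pos"],orr=o["orientation"])
c,T=camT("wrist",o);print(o["clock"],o["joint_pos"],o["tool_pos"],o["orientation"])
print(T.round(3))
q=np.array([.597,-.155,.06])-T[:3,3];q=q@T[:3,:3];u=c["mtx"][0,2]-c["mtx"][0,0]*q[0]/q[2];v=c["mtx"][1,2]+c["mtx"][1,1]*q[1]/q[2];print(u,v)
u,v=int(u),int(v);x0,y0=max(u-70,0),max(v-60,0)
cv2.imwrite("pics/w1c.png",cv2.resize(p[y0:y0+120,x0:x0+140,::-1],None,fx=5,fy=5,interpolation=cv2.INTER_CUBIC));print(x0,y0)
```

```text
0.75 [ 1.04702217e+01  1.39670156e+01 -8.57886858e+00 -3.29374732e-03
 -6.74268327e+01 -1.05206122e+01] [ 0.5988495  -0.08435894  0.22680747] [-163.11727927   89.97254789   16.83106658]
[[-1.    -0.002 -0.001  0.598]
 [ 0.002 -0.967 -0.253 -0.153]
 [-0.    -0.253  0.967  0.385]
 [ 0.     0.     0.     1.   ]]
280.081787459896 118.82377842287553
210 58
```

View pics/w1c.png

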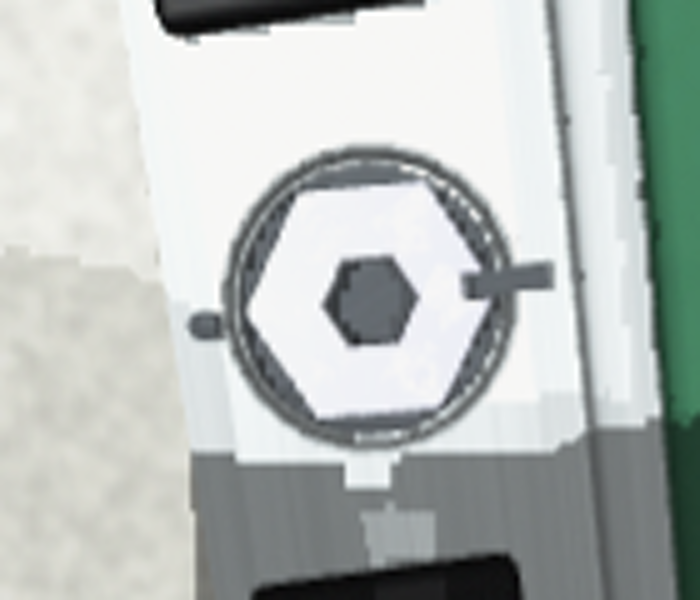

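```bash
cat >> h.py <<'E'
def hexfit(p,c,T,uv,z,thr=150,r=30):
    u,v=map(int,uv);g=cv2.cvtColor(p,cv2.COLOR_RGB2GRAY)[v-r:v+r,u-r:u+r]
    g=cv2.resize(g,None,fx=4,fy=4,interpolation=cv2.INTER_CUBIC);m=(g<thr).astype(np.uint8)
    N,L,S,C=cv2.connectedComponentsWithStats(m);i=L[4*r,4*r];m=(L==i).astype(np.uint8)
    k=max(cv2.findContours(m,0,cv2.CHAIN_APPROX_NONE)[0],key=cv2.contourArea)[:,0]
    P=plane(c,T,(k+.5)/4-.5+[u-r,v-r],z)[:,:2].astype(np.float32)
    M=cv2.moments(P.reshape(-1,1,2));ctr=np.array([M["m10"],M["m01"]])/M["m00"]
    q=(P-ctr)@[1,1j];a=np.linspace(-np.pi,np.pi,720);th=np.angle(q);o=np.argsort(th)
    rr=np.interp(a,th[o],abs(q)[o],period=2*np.pi)
    ph=np.degrees(np.angle((rr*np.exp(6j*a)).sum()))/6  # vertex angle (mod 60)
    return ctr,ph,M["m00"],rr.min(),rr.max()
E
python3 - <<'E'
from h import *
z=np.load("pics/w1.npz");o=dict(tool_pos=z["tp"],orientation=z["orr"]);c,T=camT("wrist",o);p=z["p"]
for thr in(120,150,175): print(hexfit(p,c,T,(210+370/5,58+300/5),.059,thr))
hv=lambda x,y:plane(c,T,(210+x/5,58+y/5),.06)[0].round(4)
print("pin",hv(205,325),"tab",hv(510,280),"ring",hv(370,297))
P=cloud(c,T,z["d"]);print(P[112:124,278:290].reshape(-1,3)[::12].round(4), P[98,284])
E
```

```text
(array([ 0.5934815 , -0.15574487]), np.float64(4.9566648069445955), 0.000219544818149231, np.float64(0.007760771008798975), np.float64(0.009232839981383611))
(array([ 0.59347124, -0.15580223]), np.float64(4.8255177504921525), 0.00023519480515110658, np.float64(0.008076437391760529), np.float64(0.009511514829987256))
(array([ 0.59348487, -0.15580858]), np.float64(4.8740914038172285), 0.00024722168425528324, np.float64(0.008277716177371748), np.float64(0.00972872734342514))
pin [ 0.626  -0.1509  0.06  ] tab [ 0.5654 -0.1594  0.06  ] ring [ 0.5931 -0.1563  0.06  ]
[[ 0.5991 -0.1619  0.0415]
 [ 0.5991 -0.1609  0.0404]
 [ 0.5991 -0.1599  0.0397]
 [ 0.5991 -0.1589  0.0411]
 [ 0.5991 -0.1579  0.0407]
 [ 0.5991 -0.1569  0.041 ]
 [ 0.5991 -0.1559  0.0409]
 [ 0.5991 -0.1549  0.0412]
 [ 0.5991 -0.1538  0.0406]
 [ 0.5991 -0.1528  0.0407]
 [ 0.5991 -0.1518  0.0407]
 [ 0.5991 -0.1508  0.0412]] [ 0.59315618 -0.1745007   0.06032662]
```

Call:
move_arm:
  commands:
    - [[0.3,-3.75,-1.4,0],[0.3,-3.75,-1.4,0],[0.3,-3.75,-1.4,0],[0.3,-3.75,-1.4,0],[0.3,-3.75,-1.4,0],[0.3,-3.75,-1.4,0],[0.3,-3.75,-1.4,0],[0.3,-3.75,-1.4,0]]

```text
clock: 1.6
tool_pos: [0.7115, 0.2188, 0.2017]
orientation: [31.7, 90.0, -148.2]
force: [0.3, -0.5, 0.8]
opening: 0.0876
```

Call:
move_arm:
  commands:
    - [[0,0,0,0],[0,0,0,0]]

```text
clock: 1.8
tool_pos: [0.7109, 0.2179, 0.2008]
orientation: [29.7, 89.9, -150.2]
force: [0.2, -0.1, -0.2]
opening: 0.0876
```

Run:
```python
from h import *
o=get_obs();p,d=snapshot("wrist");np.savez("pics/w2.npz",p=p,d=d,tp=o["tool_pos"],orr=o["orientation"])
c,T=camT("wrist",o);print(o["clock"],o["joint_pos"],o["tool_pos"],o["orientation"])
q=(np.array([.55,.181,.09])-T[:3,3])@T[:3,:3];u=c["mtx"][0,2]-c["mtx"][0,0]*q[0]/q[2];v=c["mtx"][1,2]+c["mtx"][1,1]*q[1]/q[2];print(u,v)
u,v=int(u),int(v);x0,y0=max(min(u-60,560-120),0),max(v-50,0)
cv2.imwrite("pics/w2c.png",cv2.resize(p[y0:y0+100,x0:x0+120,::-1],None,fx=6,fy=6,interpolation=cv2.INTER_CUBIC));print(x0,y0)
```

```text
1.8 [ 3.19903431e+01  2.78606413e+01  8.74700404e+00 -4.77185839e-03
 -7.10053952e+01 -3.18575789e+01] [0.71089118 0.21794003 0.2008089 ] [  29.68832736   89.88088215 -150.18046631]
466.6451146826439 159.63344836681267
406 109
```

View pics/w2c.png

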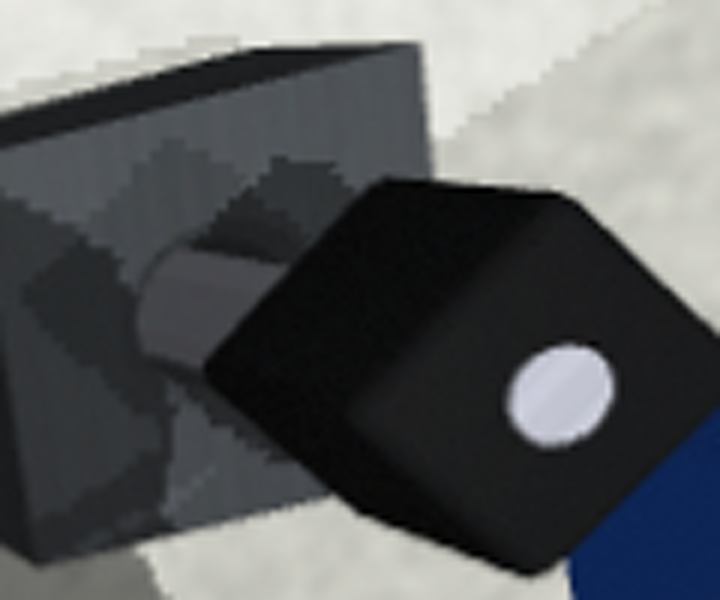

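Run:
```python
from h import *
z=np.load("pics/w2.npz");o=dict(tool_pos=z["tp"],orientation=z["orr"]);c,T=camT("wrist",o);p=z["p"]
f=lambda x,y,h:plane(c,T,(406+x/6-.4,109+y/6-.4),h)[0].round(4)
A,B,C=f(572,195,.13),f(345,408,.13),f(530,572,.13)
print(A,B,C,"dot",f(560,395,.13),np.degrees(np.arctan2(*(A-B)[1::-1])),np.degrees(np.arctan2(*(B-C)[1::-1])),np.linalg.norm(A-B),np.linalg.norm(B-C))
print("view az from key to cam",np.degrees(np.arctan2(*(T[:3,3]-np.array([.55,.181,.07]))[1::-1])))
g=cv2.cvtColor(p,cv2.COLOR_RGB2GRAY)[145:175,424:462]
g=cv2.resize(g,None,fx=18,fy=18,interpolation=cv2.INTER_CUBIC);g=np.clip((g.astype(float)-20)*3,0,255).astype(np.uint8)
cv2.imwrite("pics/w2s.png",g)
```

```text
[0.5526 0.1635 0.13  ] [0.5754 0.189  0.13  ] [0.5495 0.2096 0.13  ] dot [0.5497 0.1874 0.13  ] -131.80046029043748 -38.497574295457845 0.03420657831470435 0.03309335280687048
view az from key to cam -10.936988886021599
```

View pics/w2s.png

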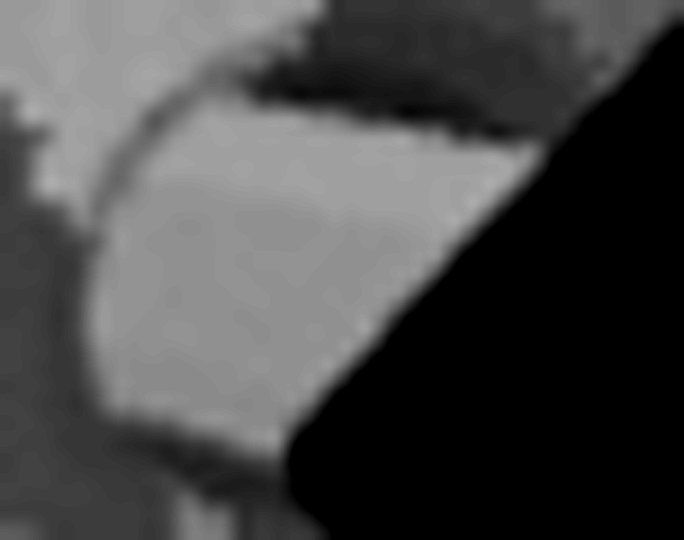

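Call:
move_arm:
  commands:
    - [[-0.4,-0.9,3.2,0],[-0.4,-0.9,3.2,0],[-0.4,-0.9,3.2,0],[-0.4,-0.9,3.2,0],[-0.4,0,3.2,0],[0,0,0,0],[0,0,0,0]]

```text
clock: 2.55
tool_pos: [0.5508, 0.2516, 0.2239]
orientation: [-142.1, 89.9, 37.9]
force: [-0.8, 0.6, -0.4]
opening: 0.0878
```

Run:
```python
from h import *
z=np.load("pics/w2.npz");p=z["p"];g=cv2.cvtColor(p,cv2.COLOR_RGB2GRAY).astype(float)
# profile across shank, slope of edges ~ 8px/18... along (dx,dy)=(1,.13)
for x0 in(430,433): print([round(np.mean([g[145+r+(i>2)*0, x0+i] for i in range(4)]),1) for r in range(2,28)])
o=get_obs();p,d=snapshot("wrist");np.savez("pics/w3.npz",p=p,d=d,tp=o["tool_pos"],orr=o["orientation"])
c,T=camT("wrist",o);print(o["clock"],o["joint_pos"],o["tool_pos"],o["orientation"])
P=cloud(c,T,d)
m=((p.max(2)<80)&(P[...,2]>.122)&(P[...,2]<.138)&(np.hypot(P[...,0]-.55,P[...,1]-.185)<.04)).astype(np.uint8)
m=cv2.morphologyEx(m,cv2.MORPH_CLOSE,np.ones((15,15)))
k=max(cv2.findContours(m,0,cv2.CHAIN_APPROX_NONE)[0],key=cv2.contourArea)[:,0]
Q=plane(c,T,k,.13)[:,:2];print(cv2.minAreaRect((Q*1000).astype(np.float32)))
w=(p.min(2)>120)&(P[...,2]>.115)&(np.hypot(P[...,0]-.55,P[...,1]-.185)<.02);v,u=np.nonzero(w)
print("dot",len(u),plane(c,T,(u.mean(),v.mean()),.13))
x,y=k.mean(0).astype(int);print(x,y);x0,y0=max(x-65,0),max(y-55,0)
cv2.imwrite("pics/w3c.png",cv2.resize(p[y0:y0+110,x0:x0+130,::-1],None,fx=5,fy=5,interpolation=cv2.INTER_CUBIC));print(x0,y0)
```

```text
[np.float64(72.0), np.float64(72.8), np.float64(72.8), np.float64(67.5), np.float64(61.5), np.float64(62.2), np.float64(63.2), np.float64(65.0), np.float64(64.2), np.float64(67.2), np.float64(68.5), np.float64(68.5), np.float64(68.5), np.float64(68.5), np.float64(68.5), np.float64(68.5), np.float64(68.5), np.float64(67.2), np.float64(66.0), np.float64(66.0), np.float64(63.5), np.float64(46.8), np.float64(34.8), np.float64(34.2), np.float64(38.8), np.float64(39.8)]
[np.float64(70.2), np.float64(65.2), np.float64(60.8), np.float64(58.8), np.float64(65.5), np.float64(70.8), np.float64(72.8), np.float64(73.0), np.float64(69.8), np.float64(69.0), np.float64(68.0), np.float64(68.2), np.float64(68.2), np.float64(68.2), np.float64(67.8), np.float64(68.0), np.float64(68.5), np.float64(67.8), np.float64(66.5), np.float64(66.2), np.float64(66.0), np.float64(61.2), np.float64(42.8), np.float64(32.2), np.float64(33.5), np.float64(39.0)]
2.55 [ 4.30265750e+01  1.40861556e+01 -8.81229072e+00  1.25319621e-02
 -6.69737045e+01 -4.30111663e+01] [0.55079124 0.25162796 0.22392271] [-142.14849781   89.8716311    37.87179987]
((550.587646484375, 186.7493133544922), (35.527496337890625, 35.552940368652344), 51.340919494628906)
dot 213 [[0.55046399 0.1870479  0.13      ]]
278 125
213 70
```

View pics/w3c.png

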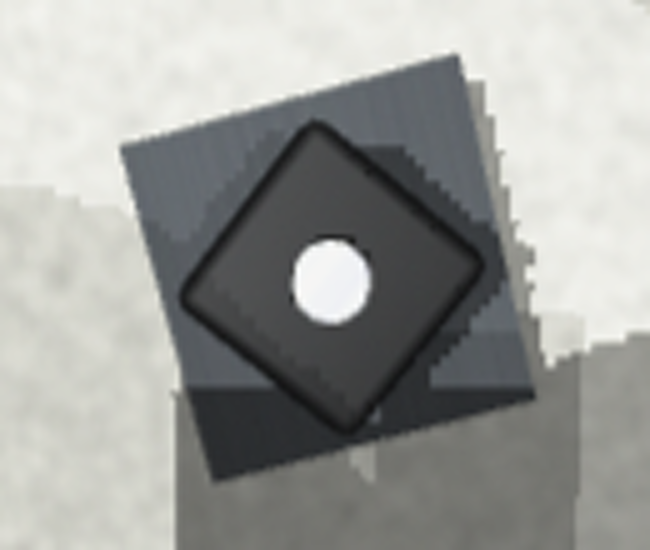

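Call:
move_arm:
  commands:
    - [[0,2.15,0,0],[0,2.15,0,0],[0,2.15,0.03,0],[0,0,0,0.135],[0,0,0,0.135],[0,0,0,0.135],[0,0,0,0.135],[0,0,0,0.135]]
  jaw: 7

```text
clock: 3.4
tool_pos: [0.551, 0.1856, 0.2225]
orientation: [89.4, 90.0, -129.7]
force: [0.5, 0.1, -0.3]
opening: 0.0702
```

Call:
move_arm:
  commands:
    - [[2.6,0,0,0],[2.6,0,0,0],[2.6,0,0,0],[2.6,0,0,0],[2.6,0,0,0],[0,0,0,0],[0,0,0,0]]

```text
clock: 4.1
tool_pos: [0.551, 0.1863, 0.0928]
orientation: [100.8, 89.9, -117.9]
force: [0.6, -0.6, 0.3]
opening: 0.0702
```

```bash
cat >> h.py <<'E'
def st():
    o=get_obs();R=Ro.from_euler("xyz",o["orientation"],degrees=True).as_matrix()
    print("t",round(o["clock"],2),"q",o["joint_pos"].round(1),"tcp",o["tool_pos"].round(4),"zang",np.degrees(np.arctan2(R[1,2],R[0,2])).round(2),"xax",R[:,0].round(3),"F",o["force"].round(1),"M",o["moment"].round(2),"op",round(o["opening"],4))
    return o,R
E
python3 -c "
from h import *
st()"
```

```text
t 4.1 q [ 37.9  18.8 -21.1   0.  -50.1 -76.7] tcp [0.551  0.1863 0.0928] zang 141.28 xax [-0.001 -0.001 -1.   ] F [ 0.6 -0.6  0.3] M [-0.03 -0.1   0.01] op 0.0702
```

Close, then lift.

Call:
move_arm:
  commands:
    - [[0,0,0,0],[0,0,0,0],[0,0,0,0],[0,0,0,0],[0,0,0,0],[0,0,0,0],[0,0,0,0]]
  jaw: 2.5

```text
clock: 4.8
tool_pos: [0.5508, 0.1877, 0.093]
orientation: [-116.6, 90.0, 24.8]
force: [-0.2, -0.3, 4.4]
opening: 0.0362
```

Call:
move_arm:
  commands:
    - [[-1.5,0,0,0],[-1.5,0,0,0],[-1.5,0,0,0],[-1.5,0,0,0],[-1.5,0,0,0],[-1.5,0,0,0],[0,0,0,0],[0,0,0,0]]

```text
clock: 5.6
tool_pos: [0.5502, 0.1874, 0.1818]
orientation: [33.1, 90.0, 174.4]
force: [-0.9, -0.5, -2.8]
opening: 0.0358
```

Run:
```python
from h import *
o,R=st()
for n in("scene","side"):
    p,d=snapshot(n);np.savez(f"pics/{n}4.npz",p=p,d=d)
    c,T=camT(n);q=(np.r_[o["tool_pos"][:2],.1]-T[:3,3])@T[:3,:3];u=int(c["mtx"][0,2]-c["mtx"][0,0]*q[0]/q[2]);v=int(c["mtx"][1,2]+c["mtx"][1,1]*q[1]/q[2])
    cv2.imwrite(f"pics/{n}4c.png",cv2.resize(p[v-50:v+50,u-50:u+50,::-1],None,fx=4,fy=4,interpolation=cv2.INTER_CUBIC))
cv2.imwrite("pics/s4.png",np.hstack([cv2.imread(f"pics/{n}4c.png") for n in("scene","side")]))
```

```text
t 5.6 q [ 38.1  13.7 -15.1  -0.  -61.2 -76.7] tcp [0.5502 0.1874 0.1818] zang 141.31 xax [-0.001  0.    -1.   ] F [-0.9 -0.5 -2.8] M [-0.06  0.03  0.01] op 0.0358
```

View pics/s4.png

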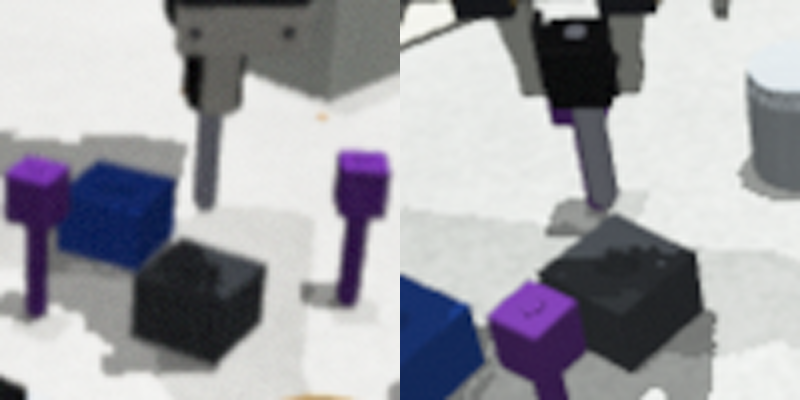

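Call:
move_arm:
  commands:
    - [[-0.3,2.4,-2.48,0],[-0.3,2.4,-2.48,0],[-0.3,2.4,-2.48,0],[-0.3,2.4,-2.48,0],[-0.3,2.4,-2.48,0],[-0.3,2.4,-2.48,0],[0,2.4,-2.48,0],[0,2.4,-2.48,0]]

```text
clock: 6.5
tool_pos: [0.5851, -0.0878, 0.1995]
orientation: [38.1, 89.9, 179.4]
force: [0.6, 0.4, -2.4]
opening: 0.0358
```

Call:
move_arm:
  commands:
    - [[0,2.4,-2.48,0],[0,2.4,-2.48,0],[0,0,0,0.143],[0,0,0,0.143],[0,0,0,0],[0,0,0,0],[0,0,0,0]]

```text
clock: 7.2
tool_pos: [0.5942, -0.1546, 0.2002]
orientation: [51.0, 90.0, 176.2]
force: [-0.5, 0.5, -2.3]
opening: 0.0358
```

Run:
```python
from h import *
z=np.load("pics/w3.npz");c,T=camT("wrist",dict(tool_pos=z["tp"],orientation=z["orr"]))
Q=plane(c,T,np.array([[120,147],[458,55],[535,398],[213,482]])/5+[213-.4,70-.4],.05);print("stand corners",Q.round(4).tolist(),Q.mean(0))
o,R=st();d=np.array([.5935,-.1558,o["tool_pos"][2]])-o["tool_pos"];print("to go tool cm",(R.T@d*100).round(2))
cs=[]
for n in("scene","side"):
    p,dd=snapshot(n);np.savez(f"pics/{n}5.npz",p=p,d=dd)
    c,T=camT(n);q=(np.r_[.5935,-.1558,.1]-T[:3,3])@T[:3,:3];u=int(c["mtx"][0,2]-c["mtx"][0,0]*q[0]/q[2]);v=int(c["mtx"][1,2]+c["mtx"][1,1]*q[1]/q[2])
    cs.append(cv2.resize(p[v-50:v+50,u-40:u+40,::-1],None,fx=5,fy=5,interpolation=cv2.INTER_CUBIC));print(n,u-40,v-50)
cv2.imwrite("pics/s5.png",np.hstack(cs))
```

```text
stand corners [[0.5932, 0.1619, 0.05], [0.5259, 0.1448, 0.05], [0.5085, 0.2116, 0.05], [0.5759, 0.2291, 0.05]] [0.55086345 0.18683157 0.05      ]
t 7.2 q [  3.6  15.9  -9.5  -0.  -64.6 -58.5] tcp [ 0.5942 -0.1546  0.2002] zang 125.15 xax [-0.001  0.    -1.   ] F [-0.5  0.5 -2.3] M [-0.03 -0.07 -0.02] op 0.0358
to go tool cm [ 0.    0.13 -0.06]
scene 190 178
side 286 208
```

View pics/s5.png

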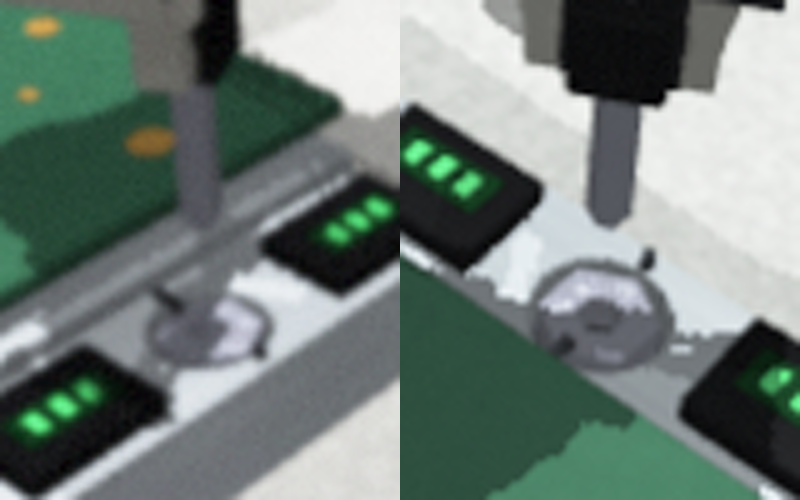

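Run:
```python
from h import *
for n,tip,top,s in(("scene",(190+205/5,178+225/5),(190+195/5,178+95/5),(190+208/5,178+327/5)),("side",(286+210/5,208+225/5),(286+222/5,208+102/5),(286+203/5,208+317/5))):
    c,T=camT(n);print(n,plane(c,T,tip,.117),plane(c,T,top,.117+.08-.0),plane(c,T,s,.059))
```

```text
scene [[ 0.59955779 -0.1570988   0.117     ]] [[ 0.62032804 -0.17050921  0.197     ]] [[ 0.59525439 -0.15703384  0.059     ]]
side [[ 0.5943803  -0.15720176  0.117     ]] [[ 0.58465012 -0.16531085  0.197     ]] [[ 0.59603016 -0.15695804  0.059     ]]
```

Call:
move_arm:
  commands:
    - [[1.5,0.13,-0.06,0],[1.5,0,0,0],[1.5,0,0,0],[0.6,0,0,0],[0.6,0,0,0],[0.4,0,0,0],[0.4,0,0,0]]

```text
clock: 8.0
tool_pos: [0.594, -0.1561, 0.1359]
orientation: [-129.4, 89.9, -4.5]
force: [0.3, 0.7, -2.0]
opening: 0.036
```

```bash
python3 -c "
from h import *
o,R=st();d=np.array([.5935,-.1558,o['tool_pos'][2]])-o['tool_pos'];print((R.T@d*100).round(2))"
```

```text
t 8.0 q [  3.5  18.9 -14.3   0.  -56.7 -58.5] tcp [ 0.594  -0.1561  0.1359] zang 124.96 xax [ 0.001 -0.    -1.   ] F [ 0.3  0.7 -2. ] M [ 0.61  0.   -0.02] op 0.036
[-0.    0.03  0.05]
```

Call:
move_arm:
  commands:
    - [[0.4,0,0,0],[0.4,0,0,0],[0.3,0,0,0],[0.3,0,0,0],[0.2,0,0,0],[0,0,0,0],[0,0,0,0]]

```text
clock: 8.7
tool_pos: [0.5936, -0.156, 0.1194]
orientation: [-4.5, 90.0, 120.4]
force: [0.2, 1.7, -3.1]
opening: 0.0363
```

```bash
python3 -c "
from h import *
st()"
```

```text
t 8.7 q [  3.5  19.8 -15.3  -0.  -54.8 -58.5] tcp [ 0.5936 -0.156   0.1194] zang 124.94 xax [-0.  0. -1.] F [ 0.2  1.7 -3.1] M [ 0.75 -0.31 -0.02] op 0.0363
```

Call:
move_arm:
  commands:
    - [[0,0,0,-0.12],[0,0,0,-0.12],[0,0,0,-0.12],[0,0,0,-0.12],[0,0,0,-0.12],[0,0,0,-0.12],[0,0,0,-0.12],[0,0,0,-0.12]]

```text
clock: 9.5
tool_pos: [0.5937, -0.1557, 0.1196]
orientation: [-117.8, 90.0, 62.4]
force: [-0.1, 3.8, -3.8]
opening: 0.0359
```

```bash
python3 -c "
from h import *
st()"
```

```text
t 9.5 q [  3.5  19.8 -15.3  -0.  -54.8  -3.3] tcp [ 0.5937 -0.1557  0.1196] zang -179.79 xax [ 0.     0.001 -1.   ] F [-0.1  3.8 -3.8] M [ 1.41 -0.27 -0.19] op 0.0359
```

Call:
move_arm:
  commands:
    - [[0,0,0,-0.12],[0,0,0,-0.12],[0,0,0,-0.12],[0,0,0,-0.12],[0,0,0,-0.12],[0,0,0,-0.12],[0,0,0,-0.12],[0,0,0,-0.12]]

```text
clock: 10.3
tool_pos: [0.5937, -0.1558, 0.1196]
orientation: [179.7, 90.0, 54.9]
force: [0.8, 2.5, -4.3]
opening: 0.0361
```

Call:
move_arm:
  commands:
    - [[0,0,0,-0.12],[0,0,0,-0.12],[0,0,0,-0.12],[0,0,0,-0.12],[0,0,0,-0.12],[0,0,0,-0.12],[0,0,0,-0.12]]

```text
clock: 11.0
tool_pos: [0.5937, -0.1559, 0.1195]
orientation: [126.2, 90.0, 49.5]
force: [0.2, 2.1, -3.8]
opening: 0.0358
```

```bash
python3 -c "
from h import *
st()"
```

```text
t 11.0 q [  3.5  19.8 -15.3  -0.  -54.8  99.9] tcp [ 0.5937 -0.1559  0.1195] zang -76.66 xax [ 0.  0. -1.] F [ 0.2  2.1 -3.8] M [ 0.85 -0.3  -0.14] op 0.0358
```

Call:
move_arm:
  commands:
    - [[0,0,0,-0.1],[0,0,0,-0.1],[0,0,0,-0.08],[0,0,0,-0.08],[0,0,0,-0.06],[0,0,0,0]]

```text
clock: 11.6
tool_pos: [0.5938, -0.1559, 0.1196]
orientation: [86.0, 90.0, 33.1]
force: [1.2, 2.6, -4.0]
opening: 0.0359
```

```bash
python3 -c "
from h import *
st()"
```

```text
t 11.6 q [  3.5  19.8 -15.3  -0.  -54.8 123.7] tcp [ 0.5938 -0.1559  0.1196] zang -52.83 xax [ 0.  0. -1.] F [ 1.2  2.6 -4. ] M [ 0.84 -0.48 -0.17] op 0.0359
```

Call:
move_arm:
  commands:
    - [[0,0,0,-0.05],[0,0,0,-0.05],[0,0,0,-0.05],[0,0,0,0],[0,0,0,0]]

```text
clock: 12.1
tool_pos: [0.5939, -0.156, 0.1196]
orientation: [60.2, 90.0, 15.7]
force: [0.3, 1.8, -4.3]
opening: 0.0358
```

```bash
python3 -c "
from h import *
st()"
```

```text
t 12.1 q [  3.5  19.8 -15.3  -0.  -54.8 132.1] tcp [ 0.5939 -0.156   0.1196] zang -44.41 xax [ 0.001  0.    -1.   ] F [ 0.3  1.8 -4.3] M [ 0.97 -0.74 -0.26] op 0.0358
```

Call:
move_arm:
  commands:
    - [[0,0,0,-0.04],[0,0,0,-0.04],[0,0,0,0],[0,0,0,0],[0,0,0,0]]

```text
clock: 12.6
tool_pos: [0.5938, -0.156, 0.1196]
orientation: [47.8, 90.0, 8.0]
force: [1.8, 2.3, -5.0]
opening: 0.0358
```

Run:
```python
from h import *
st()
cs=[]
for n in("scene","side"):
    p,dd=snapshot(n);np.savez(f"pics/{n}6.npz",p=p,d=dd)
    u0,v0=(190,208) if n=="scene" else (286,238)
    cs.append(cv2.resize(p[v0:v0+70,u0:u0+80,::-1],None,fx=5,fy=5,interpolation=cv2.INTER_CUBIC))
cv2.imwrite("pics/s6.png",np.hstack(cs))
```

```text
t 12.6 q [  3.5  19.8 -15.3  -0.  -54.8 136.8] tcp [ 0.5938 -0.156   0.1196] zang -39.76 xax [ 0.  0. -1.] F [ 1.8  2.3 -5. ] M [ 1.1  -0.96 -0.28] op 0.0358
```

View pics/s6.png

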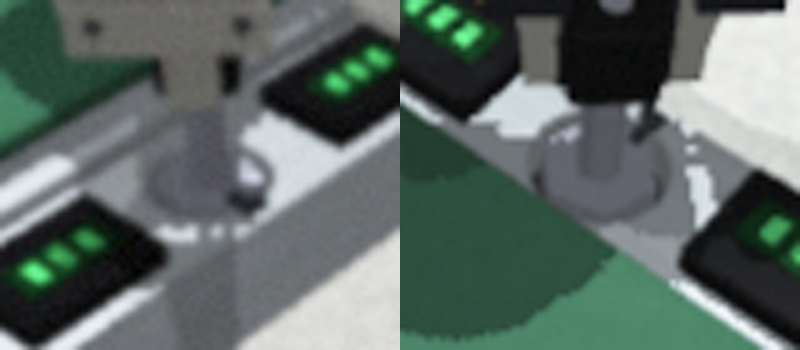

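Call:
move_arm:
  commands:
    - [[0,0,0,-0.05],[0,0,0,-0.05],[0,0,0,0],[0,0,0,0],[0,0,0,0]]

```text
clock: 13.2
tool_pos: [0.5938, -0.156, 0.1196]
orientation: [23.8, 90.0, -10.2]
force: [2.6, 2.6, -3.7]
opening: 0.036
```

```bash
python3 -c "
from h import *
st()"
```

```text
t 13.2 q [  3.5  19.8 -15.3   0.  -54.8 142.5] tcp [ 0.5938 -0.156   0.1196] zang -34.0 xax [ 0. -0. -1.] F [ 2.6  2.6 -3.7] M [ 1.24 -1.37  0.07] op 0.036
```

Call:
move_arm:
  commands:
    - [[0,0,0,0.08],[0,0,0,0],[-0.4,0,0,0],[-0.8,0,0,0],[-0.8,0,0,0],[-0.8,0,0,0],[-1.0,0,0,0]]

```text
clock: 13.9
tool_pos: [0.5882, -0.156, 0.1498]
orientation: [-149.9, 89.2, 171.4]
force: [6.8, -3.6, -42.8]
opening: 0.0357
```

Call:
move_arm:
  commands:
    - [[-1.0,0,0,0],[-1.5,0,0,0],[-1.5,0,0,0],[-1.0,0,0,0],[0,0,0,0],[0,0,0,0]]

```text
clock: 14.5
tool_pos: [0.5932, -0.1563, 0.2076]
orientation: [-94.5, 90.0, -133.1]
force: [0.4, 1.0, 0.2]
opening: 0.025
```

Run:
```python
from h import *
o,R=st()
cs=[]
for n in("scene","side"):
    p,dd=snapshot(n);np.savez(f"pics/{n}7.npz",p=p,d=dd)
    u0,v0=(190,178) if n=="scene" else (286,208)
    cs.append(cv2.resize(p[v0:v0+100,u0:u0+80,::-1],None,fx=5,fy=5,interpolation=cv2.INTER_CUBIC))
cv2.imwrite("pics/s7.png",np.hstack(cs))
d=np.array([.5508,.1868,o["tool_pos"][2]])-o["tool_pos"];print("to stand tool cm",(R.T@d*100).round(2))
```

```text
t 14.5 q [  3.5  15.5  -9.    0.  -65.4 138. ] tcp [ 0.5932 -0.1563  0.2076] zang -38.52 xax [-0. -0. -1.] F [0.4 1.  0.2] M [-0.1   0.05 -0.02] op 0.025
to stand tool cm [ -0.    24.2  -24.69]
```

View pics/s7.png

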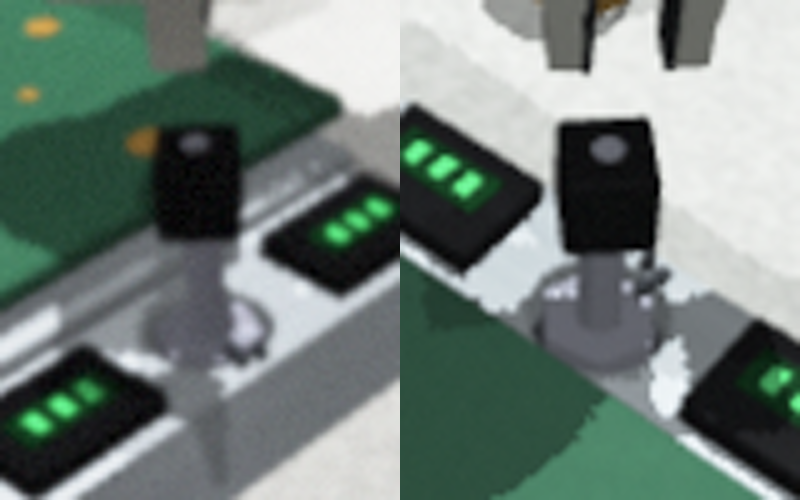

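Call:
move_arm:
  commands:
    - [[0,-1.4,1.0,0],[0,-1.4,1.0,0],[0,-1.4,1.0,0],[0,0,0,0],[0,0,0,0]]
  jaw: 7

```text
clock: 15.1
tool_pos: [0.5906, -0.2089, 0.2072]
orientation: [-150.0, 90.0, 171.4]
force: [-0.3, 0.0, -0.1]
opening: 0.0592
```

Run:
```python
from h import *
o,R=st();p,d=snapshot("wrist");np.savez("pics/w8.npz",p=p,d=d,tp=o["tool_pos"],orr=o["orientation"])
c,T=camT("wrist",o);print("cam",T[:3,3].round(3));P=cloud(c,T,d)
near=np.hypot(P[...,0]-.5935,P[...,1]+.156)<.04
m=((p.max(2)<80)&(P[...,2]>.115)&near);zt=np.nanpercentile(P[m][:,2],[50,90,98]);print("grip z",zt,m.sum())
zt=zt[1]
m=(near&(abs(P[...,2]-zt)<.006)).astype(np.uint8);m=cv2.morphologyEx(m,cv2.MORPH_CLOSE,np.ones((9,9)))
k=max(cv2.findContours(m,0,cv2.CHAIN_APPROX_NONE)[0],key=cv2.contourArea)[:,0]
print(cv2.minAreaRect((plane(c,T,k,zt)[:,:2]*1000).astype(np.float32)))
q=(np.array([.606,-.155,.08])-T[:3,3])@T[:3,:3];u=int(c["mtx"][0,2]-c["mtx"][0,0]*q[0]/q[2]);v=int(c["mtx"][1,2]+c["mtx"][1,1]*q[1]/q[2]);print(u,v)
x0,y0=max(u-80,0),max(v-60,0)
cv2.imwrite("pics/w8c.png",cv2.resize(p[y0:y0+120,x0:x0+160,::-1],None,fx=5,fy=5,interpolation=cv2.INTER_CUBIC));print(x0,y0)
```

```text
t 15.1 q [ -1.7  16.8  -7.4  -0.  -65.9 143. ] tcp [ 0.5906 -0.2089  0.2072] zang -38.65 xax [-0.001  0.    -1.   ] F [-0.3  0.  -0.1] M [-0.17  0.01  0.03] op 0.0592
cam [ 0.633 -0.156  0.366]
grip z [0.29731896 0.3139936  0.31586168] 33252
((586.513427734375, -175.10125732421875), (13.33121109008789, 60.34758377075195), 51.34286117553711)
254 139
174 79
```

View pics/w8c.png

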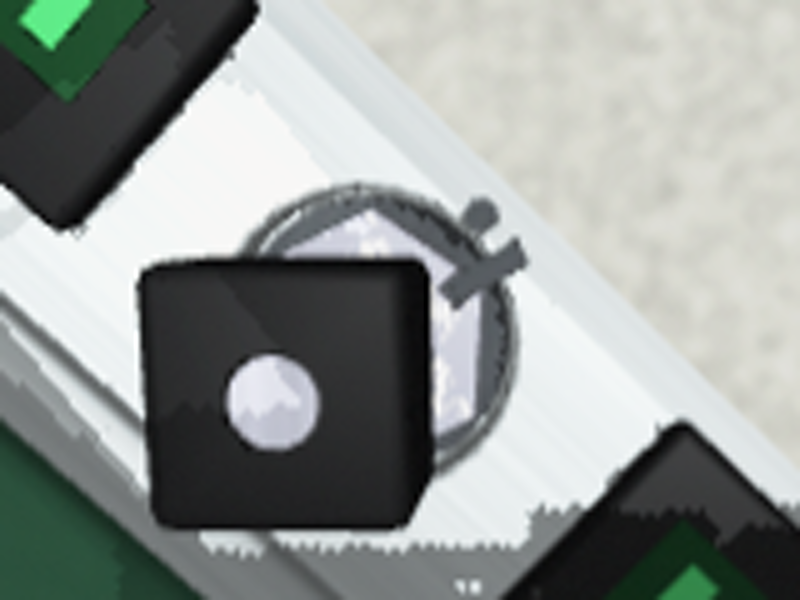

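Run:
```python
from h import *
z=np.load("pics/w8.npz");c,T=camT("wrist",dict(tool_pos=z["tp"],orientation=z["orr"]))
f=lambda x,y,h:plane(c,T,(174+x/5-.4,79+y/5-.4),h)[0][:2]
C=np.array([.5935,-.1558])
for nm,x,y in(("pin",481,212),("pin_near",470,232),("tab",485,272),("tabin",448,298),("tabout",520,248),("tabupper",505,243)):
    for h in(.060,.065):
        q=f(x,y,h)-C;print(nm,h,(q+C).round(4),np.hypot(*q).round(4),np.degrees(np.arctan2(q[1],q[0])).round(1))
G=[f(*a,.156) for a in((140,265),(405,262),(405,525),(160,520))];print(np.array(G).round(4),np.mean(G,0),[np.degrees(np.arctan2(*(G[(i+1)%4]-G[i])[::-1])).round(1) for i in range(4)],[np.linalg.norm(G[(i+1)%4]-G[i]).round(4) for i in range(4)])
print("dot",f(272,402,.156))
P=cloud(c,T,z["d"]);print("top z",P[79+70:79+76,174+66:174+72,2].mean())
```

```text
pin 0.06 [ 0.6262 -0.1508] 0.0331 8.8
pin 0.065 [ 0.6263 -0.1508] 0.0332 8.6
pin_near 0.06 [ 0.6223 -0.1523] 0.029 7.0
pin_near 0.065 [ 0.6224 -0.1523] 0.0292 6.8
tab 0.06 [ 0.6199 -0.1597] 0.0266 -8.5
tab 0.065 [ 0.6201 -0.1597] 0.0268 -8.3
tabin 0.06 [ 0.6113 -0.1591] 0.0181 -10.4
tabin 0.065 [ 0.6117 -0.159 ] 0.0185 -10.1
tabout 0.06 [ 0.6278 -0.1604] 0.0346 -7.7
tabout 0.065 [ 0.6279 -0.1604] 0.0347 -7.6
tabupper 0.06 [ 0.6261 -0.158 ] 0.0327 -3.8
tabupper 0.065 [ 0.6263 -0.1579] 0.0328 -3.7
[[ 0.5896 -0.13  ]
 [ 0.6166 -0.1512]
 [ 0.5944 -0.1778]
 [ 0.569  -0.1566]] [ 0.59240308 -0.15389482] [np.float64(-38.0), np.float64(-129.8), np.float64(140.1), np.float64(52.3)] [np.float64(0.0343), np.float64(0.0346), np.float64(0.0331), np.float64(0.0335)]
dot [ 0.59127411 -0.15404094]
top z 0.15737928181561525
```

Call:
move_arm:
  commands:
    - [[0,1.4,-0.95,0],[0,1.4,-0.95,0],[0,1.5,-0.95,0],[0,0,0,0.143],[0,0,0,0.143],[0,0,0,0.143],[0,0,0,0.143],[0,0,0,0.143]]

```text
clock: 15.95
tool_pos: [0.5957, -0.1544, 0.2078]
orientation: [100.4, 90.0, 20.6]
force: [0.5, 0.1, 0.1]
opening: 0.0701
```

Call:
move_arm:
  commands:
    - [[0,0,0,0.143],[0,0,0,0.143],[0,0,0,0.143],[0,0,0,0.143],[0,0,0,0.143],[0,0,0,0.14],[0,0,0,0]]

```text
clock: 16.65
tool_pos: [0.5956, -0.1546, 0.2077]
orientation: [154.0, 90.0, 25.5]
force: [-0.1, -0.1, -0.5]
opening: 0.0702
```

```bash
python3 -c "
from h import *
o,R=st();d=np.array([.593,-.1552,.12])-o['tool_pos'];print((R.T@d*100).round(2))"
```

```text
t 16.65 q [  3.6  15.7  -8.8  -0.  -65.5  47.9] tcp [ 0.5956 -0.1546  0.2077] zang -128.52 xax [ 0.  0. -1.] F [-0.1 -0.1 -0.5] M [-0.    0.04  0.04] op 0.0702
[ 8.77 -0.17  0.21]
```

Call:
move_arm:
  commands:
    - [[2,-0.15,0.2,0],[2,0,0,0],[2,0,0,0],[2,0,0,0],[0.75,0,0,0],[0,0,0,0],[0,0,0,0]]

```text
clock: 17.35
tool_pos: [0.5936, -0.1565, 0.1209]
orientation: [112.4, 89.9, -16.0]
force: [-0.4, 0.3, 0.4]
opening: 0.07
```

Call:
move_arm:
  commands:
    - [[0,0,0,0],[0,0,0,0],[0,0,0,0],[0,0,0,0],[0,0,0,0],[0,0,0,0],[0,0,0,0]]
  jaw: 2.5

```text
clock: 18.05
tool_pos: [0.5937, -0.1564, 0.1205]
orientation: [143.3, 89.9, 14.8]
force: [2.4, 3.8, 2.4]
opening: 0.0362
```

Call:
move_arm:
  commands:
    - [[0,0,0,-0.05],[0,0,0,-0.05],[0,0,0,-0.05],[0,0,0,0],[0,0,0,0]]

```text
clock: 18.55
tool_pos: [0.5938, -0.1565, 0.1204]
orientation: [131.2, 89.9, 11.2]
force: [3.2, 5.0, 2.0]
opening: 0.0357
```

```bash
python3 -c "
from h import *
st()"
```

```text
t 18.55 q [  3.4  19.8 -15.3  -0.  -54.8  56.6] tcp [ 0.5938 -0.1565  0.1204] zang -119.97 xax [ 0.002  0.    -1.   ] F [3.2 5.  2. ] M [ 1.94 -1.1  -0.02] op 0.0357
```

Call:
move_arm:
  commands:
    - [[0,0,0,-0.05],[0,0,0,-0.05],[0,0,0,-0.05],[0,0,0,0],[0,0,0,0]]

```text
clock: 19.05
tool_pos: [0.5938, -0.1565, 0.1204]
orientation: [125.9, 89.9, 14.6]
force: [1.6, 5.3, 2.2]
opening: 0.036
```

```bash
python3 -c "
from h import *
st()"
```

```text
t 19.05 q [  3.4  19.8 -15.3  -0.  -54.8  65.2] tcp [ 0.5938 -0.1565  0.1204] zang -111.37 xax [ 0.002  0.    -1.   ] F [1.6 5.3 2.2] M [ 1.98 -1.1   0.01] op 0.036
```

Call:
move_arm:
  commands:
    - [[0,0,0,-0.05],[0,0,0,-0.05],[0,0,0,0],[0,0,0,0]]

```text
clock: 19.45
tool_pos: [0.5935, -0.1565, 0.12]
orientation: [129.3, 89.9, 23.6]
force: [4.0, 4.0, -0.4]
opening: 0.0361
```

```bash
python3 -c "
from h import *
st()"
```

```text
t 19.45 q [  3.4  19.8 -15.3  -0.  -54.8  70.9] tcp [ 0.5935 -0.1565  0.12  ] zang -105.65 xax [ 0.001  0.    -1.   ] F [ 4.   4.  -0.4] M [ 1.75 -1.23 -0.  ] op 0.0361
```

```bash
cat >> h.py <<'E'
def polar(p,c,T,C=(.5935,-.1558),h=.061,th=range(-60,60,3),rr=np.arange(.018,.042,.002)):
    # sample brightness on ledge plane, polar about screw: rows angle, cols radius
    g=cv2.cvtColor(p,cv2.COLOR_RGB2GRAY);K=c["mtx"]
    for t in th:
        a=np.radians(t);W=np.c_[C[0]+rr*np.cos(a),C[1]+rr*np.sin(a),0*rr+h]
        q=(W-T[:3,3])@T[:3,:3];s=np.c_[q[:,0],-q[:,1]]/-q[:,2:];s=s*(1+c["k1"]*(s**2).sum(1,keepdims=True))
        u=s@K[:2,:2].T+K[:2,2];u=u.astype(np.float32)
        v=cv2.remap(g,u[:,0].reshape(1,-1),u[:,1].reshape(1,-1),cv2.INTER_LINEAR)[0]
        print(t,*["%3d"%x for x in v])
E
python3 - <<'E'
from h import *
z=np.load("pics/w8.npz");c,T=camT("wrist",dict(tool_pos=z["tp"],orientation=z["orr"]));polar(z["p"],c,T,th=range(-24,25,3))
o,R=st();p,d=snapshot("wrist");c,T=camT("wrist",o);np.savez("pics/w9.npz",p=p,d=d,tp=o["tool_pos"],orr=o["orientation"]);print();polar(p,c,T,th=range(-48,40,3))
E
```

```text
-24 227 217 215 108  87  70 180 244 245 241 228 226 228
-21 226 216 218 126  91  65 162 244 245 229 226 227 228
-18 218 144 211 169  85  63 176 244 240 227 225 228 226
-15 220  78 114 148  86  58 180 225 221 225 227 227 225
-12 215  85  90  91  90  89  94  93  94 206 227 226 226
-9 176  86  92  92  92  92  92  93  92 204 227 224 227
-6 152  86  90  88  91  88  95  96  98 192 226 225 219
-3 168 109 106  83  91  68 174 214 216 226 225 225 211
0 186 195 181  94  92  68 177 225 221 226 225 225 210
3 153 215 203  93  90  55 134 147 126 220 224 225 213
6  38 212 193  89  76  62 127  93  92 152 224 225 209
9  29 205 182  90  51  67 107  92  92 148 223 225 210
12  13 206 165  89  55  67 145 121 129 210 223 225 216
15  14 163 170  90  81  60 198 225 223 225 224 225 212
18  13 172 167  89  83  69 197 227 222 224 224 224 211
21  20 189 174  90  87  73 169 231 222 223 225 223 218
24  67 202 180  89  69  69 192 238 221 222 224 222 222
t 19.45 q [  3.4  19.8 -15.3  -0.  -54.8  70.9] tcp [ 0.5935 -0.1565  0.12  ] zang -105.65 xax [ 0.001  0.    -1.   ] F [ 4.   4.  -0.4] M [ 1.75 -1.23 -0.  ] op 0.
[... 964 characters left out ...]
95  86  83  71 110 131 156 220 218 192 106
6 174 164 187  88  84  46  96  83  68 164 217 186 105
9 193 193 179  89  84  59  85  86  87 156 216 168 105
12 193 193 164  88  84  66  91  85  96 215 216 183 105
15 193 193 146  88  85  70 181 141 200 219 217 200 105
18 193 193 139  87  83  70 208 216 215 219 217 210 105
21 191 168 143  87  84  48 188 217 215 218 218 217 112
24 155 106 114  86  83  56 206 221 214 217 218 216 140
27 106 104  99  89  86  60 202 226 214 215 218 215 193
30 104 104  93  87  86  50 210 230 214 214 218 218 217
33 104 103  96  80  66  81 211 229 220 213 216 218 215
36 103 104  98  75  48  82 196 228 227 212 213 218 218
39 103 104 101  76  47  94 196 228 228 218 212 214 218
```

Call:
move_arm:
  commands:
    - [[0,0,0,-0.05],[0,0,0,-0.05],[0,0,0,-0.05],[0,0,0,0],[0,0,0,0]]

```text
clock: 20.0
tool_pos: [0.5932, -0.1566, 0.1197]
orientation: [149.1, 90.0, 51.9]
force: [3.4, 4.6, -2.2]
opening: 0.036
```

Run:
```python
from h import *
o,R=st();p,d=snapshot("wrist");c,T=camT("wrist",o);np.savez("pics/w10.npz",p=p,d=d,tp=o["tool_pos"],orr=o["orientation"]);polar(p,c,T,th=range(-14,18,2))
```

```text
t 20.0 q [  3.4  19.8 -15.4  -0.  -54.8  79.5] tcp [ 0.5932 -0.1566  0.1197] zang -97.13 xax [ 0.  0. -1.] F [ 3.4  4.6 -2.2] M [ 1.73 -1.38 -0.04] op 0.036
-14 191 191 196 134  91  77 211 236 219 219 220 220 219
-12 154 137 180 163  91  90 215 234 219 218 221 219 211
-10 134  85 125 154  89  90 208 230 219 219 220 218 177
-8 130  82  80  86  81  74 137 185 180 218 220 218 145
-6 133  84  83  84  85  85  85  85  74 208 219 219 121
-4 134  85  85  86  86  86  86  87  75 206 219 217 106
-2 127  85  85  85  86  86  86  86  77 213 218 211 106
0  94  84  83  85  85  84  85  94 102 219 217 203 106
2  96  88  85  83  86  86 107 160 196 219 217 195 106
4 116 124 113  86  87  84 124  88  70 209 217 172 105
6 174 177 191  91  84  60  88  85  75 161 216 181 106
8 194 193 190  90  84  46  86  87  85 152 216 169 106
10 193 192 173  90  86  60  86  86  86 161 216 182 106
12 193 193 158  90  85  69  87  85 101 217 215 180 105
14 193 193 157  90  85  76 157 123 190 218 216 196 105
16 193 194 141  90  85  86 207 214 215 218 217 203 105
```

Call:
move_arm:
  commands:
    - [[0,0.04,-0.08,0],[0,0,0,0],[-0.3,0,0,0],[-0.3,0,0,0],[-0.3,0,0,0]]

```text
clock: 20.55
tool_pos: [0.593, -0.1563, 0.1291]
orientation: [-73.3, 89.9, -170.3]
force: [2.1, 1.3, -3.4]
opening: 0.0361
```

```bash
python3 -c "
from h import *
st()"
```

```text
t 20.55 q [  3.5  19.3 -14.8   0.  -56.   79.5] tcp [ 0.593  -0.1563  0.1291] zang -97.0 xax [-0.001 -0.    -1.   ] F [ 2.1  1.3 -3.4] M [ 0.23 -0.75  0.01] op 0.0361
```

Sliding freely now. Continue out.

Call:
move_arm:
  commands:
    - [[-0.5,0,0,0],[-0.8,0,0,0],[-1.2,0,0,0],[-1.5,0,0,0],[-1.5,0,0,0],[-1.5,0,0,0],[0,0,0,0],[0,0,0,0]]

```text
clock: 21.35
tool_pos: [0.5932, -0.1561, 0.1995]
orientation: [122.5, 90.0, 25.5]
force: [-0.3, 0.4, -2.4]
opening: 0.0357
```

Run:
```python
from h import *
o,R=st();p,d=snapshot("wrist");c,T=camT("wrist",o);np.savez("pics/w11.npz",p=p,d=d,tp=o["tool_pos"],orr=o["orientation"]);polar(p,c,T,th=range(-14,18,2))
d=np.array([.5508,.1868,o["tool_pos"][2]])-o["tool_pos"];print("to stand tool cm",(R.T@d*100).round(2))
```

```text
t 21.35 q [  3.5  15.8  -9.7  -0.  -64.4  79.5] tcp [ 0.5932 -0.1561  0.1995] zang -96.99 xax [ 0.  0. -1.] F [-0.3  0.4 -2.4] M [-0.13  0.08  0.08] op 0.0357
-14 229 227 202 128  87  75 214 237 225 222 224 223 218
-12 211 201 196 147  89  89 207 235 222 221 224 222 204
-10 177 102 110 105  82  82 202 229 221 222 223 221 174
-8 122  87  87  86  82  77 138 164 175 223 223 222 145
-6  98  83  86  86  86  86  85  92  95 222 223 217 127
-4  99  83  88  87  87  88  88  89  84 223 222 214 116
-2 103  86  87  87  87  87  87  87  89 218 221 205 106
0 106  85  84  87  86  86  89 105 114 214 220 197 105
2 113  95  98  86  86  81 108 143 183 223 221 193 105
4 138 120 141  93  86  74 114 115 117 209 220 169 105
6 169 180 182  90  82  61  88  86  76 172 220 178 105
8 207 198 179  88  77  50  83  88  84 161 220 183 105
10 204 198 170  90  83  48  88  87  88 161 220 174 104
12 197 198 168  89  86  52 121  90 113 212 219 183 104
14 198 198 160  88  86  73 176 142 199 222 220 182 105
16 198 198 150  86  86  78 215 218 219 222 219 203 106
to stand tool cm [ 1.000e-02 -8.380e+00 -3.352e+01]
```

Call:
move_arm:
  commands:
    - [[0,-0.84,-3.35,0],[0,-0.84,-3.35,0],[0,-0.84,-3.35,0],[0,-0.84,-3.35,0],[0,-0.84,-3.35,0],[0,-0.84,-3.35,0],[0,-0.84,-3.35,0],[0,-0.84,-3.35,0]]

```text
clock: 22.2
tool_pos: [0.5583, 0.1191, 0.1981]
orientation: [-57.9, 89.9, -154.8]
force: [0.4, -0.6, -2.2]
opening: 0.0357
```

Call:
move_arm:
  commands:
    - [[0,-0.84,-3.35,0],[0,-0.84,-3.35,0],[0,0,0,0],[0,0,0,0],[0,0,0,0]]

```text
clock: 22.7
tool_pos: [0.5504, 0.1859, 0.1984]
orientation: [-45.5, 89.9, -142.5]
force: [-0.7, -1.0, -3.6]
opening: 0.0356
```

Run:
```python
from h import *
o,R=st();d=np.array([.5508,.1868,o["tool_pos"][2]])-o["tool_pos"];print("to stand tool cm",(R.T@d*100).round(2))
# shank points from side/scene depth
for n in("scene","side"):
    p,dd=snapshot(n);np.savez(f"pics/{n}12.npz",p=p,d=dd);c,T=camT(n);P=cloud(c,T,dd)
    m=(np.hypot(P[...,0]-.5508,P[...,1]-.1868)<.03)
    for a,b in((.105,.12),(.12,.135),(.135,.15),(.15,.165)):
        k=m&(P[...,2]>a)&(P[...,2]<b);print(n,a,k.sum(),P[k].mean(0).round(4) if k.any() else "")
```

```text
t 22.7 q [ 37.9  13.  -13.8  -0.  -63.3  45.1] tcp [0.5504 0.1859 0.1984] zang -96.99 xax [-0.001 -0.001 -1.   ] F [-0.7 -1.  -3.6] M [-0.16  0.02 -0.03] op 0.0356
to stand tool cm [-0.    0.03 -0.09]
scene 0.105 5 [0.5537 0.1809 0.117 ]
scene 0.12 34 [0.5541 0.1813 0.1274]
scene 0.135 35 [0.5534 0.1802 0.1421]
scene 0.15 33 [0.555  0.1791 0.1576]
side 0.105 2 [0.5491 0.1846 0.118 ]
side 0.12 35 [0.5486 0.1826 0.1272]
side 0.135 43 [0.5481 0.1824 0.1424]
side 0.15 38 [0.548  0.1824 0.1573]
```

Call:
move_arm:
  commands:
    - [[1.5,0.03,-0.09,0],[1.5,0,0,0],[1.5,0,0,0],[1.5,0,0,0],[1,0,0,0],[0.5,0,0,0],[0,0,0,0]]

```text
clock: 23.5
tool_pos: [0.5511, 0.1869, 0.1236]
orientation: [-44.3, 89.9, -141.4]
force: [-1.0, -0.3, -2.9]
opening: 0.036
```

Call:
move_arm:
  commands:
    - [[0.8,0,0,0],[0.8,0,0,0],[0.7,0,0,0],[0.4,0,0,0],[0.2,0,0,0],[0,0,0,0],[0,0,0,0]]

```text
clock: 24.2
tool_pos: [0.5514, 0.1876, 0.0953]
orientation: [118.6, 90.0, 21.6]
force: [0.2, 0.6, -2.3]
opening: 0.0359
```

```bash
python3 -c "
from h import *
st()"
```

```text
t 24.2 q [ 38.   18.7 -20.9   0.  -50.4  45. ] tcp [0.5514 0.1876 0.0953] zang -96.97 xax [ 0.  0. -1.] F [ 0.2  0.6 -2.3] M [-0.1   0.05  0.08] op 0.0359
```

Call:
move_arm:
  commands:
    - [[0.15,0,0,0],[0,0,0,0],[0,0,0,0]]

```text
clock: 24.5
tool_pos: [0.5514, 0.1876, 0.0938]
orientation: [130.9, 90.0, 33.9]
force: [-0.2, -0.3, -2.7]
opening: 0.0362
```

Call:
move_arm:
  commands:
    - [[0,0,0,0],[0,0,0,0],[0,0,0,0],[0,0,0,0],[0,0,0,0],[0,0,0,0]]
  jaw: 7

```text
clock: 25.1
tool_pos: [0.5512, 0.1875, 0.0936]
orientation: [118.1, 90.0, 21.2]
force: [0.6, -0.4, -0.1]
opening: 0.0694
```

Call:
move_arm:
  commands:
    - [[-2,0,0,0],[-2.5,0,0,0],[-2.5,0,0,0],[-2.5,0,0,0],[-2.5,0,0,0],[0,-3,0,0],[0,-3,0,0],[0,0,0,0]]

```text
clock: 25.9
tool_pos: [0.4891, 0.1946, 0.2141]
orientation: [-166.8, 89.9, 96.3]
force: [1.2, 0.5, 0.6]
opening: 0.0699
```

Call:
move_arm:
  commands:
    - [[0,0,0,0],[0,0,0,0],[0,0,0,0]]

```text
clock: 26.2
tool_pos: [0.4922, 0.1947, 0.2133]
orientation: [-24.8, 90.0, -121.8]
force: [0.7, 1.3, 1.4]
opening: 0.0701
```

Run:
```python
from h import *
o,R=st();p,d=snapshot("wrist");c,T=camT("wrist",o);P=cloud(c,T,d)
near=np.hypot(P[...,0]-.5508,P[...,1]-.187)<.035
for a,b in((.04,.06),(.08,.12),(.12,.14),(.14,.17)):
    k=near&(P[...,2]>a)&(P[...,2]<b);print(a,k.sum(),P[k].mean(0).round(4) if k.any() else "")
k=near&(P[...,2]>.122)&(P[...,2]<.14);w=k&(p.min(2)>120);v,u=np.nonzero(w);print("dot",len(u),plane(c,T,(u.mean(),v.mean()),.13).round(4) if len(u) else "", "top z",np.median(P[k][:,2]))
for n in("scene","side"):
    p,dd=snapshot(n);c,T=camT(n);P=cloud(c,T,dd);m=np.hypot(P[...,0]-.5508,P[...,1]-.187)<.032
    p0=np.load(f"pics/{n}0.npz")
    for a,b in((.055,.07),(.07,.085),(.1,.12),(.125,.138)):
        k=m&(P[...,2]>a)&(P[...,2]<b);print(n,a,k.sum(),P[k].mean(0).round(4) if k.any() else "")
    P0=cloud(c,T,p0["d"])
    for nm,x,y in(("can",.74,.235),("cup",.783,.033),("jar",.739,-.265)):
        f=lambda Q:Q[(np.hypot(Q[...,0]-x,Q[...,1]-y)<.06)&(Q[...,2]>.02)&(Q[...,2]<.105)].mean(0).round(4)
        print(nm,f(P0),f(P))
```

```text
t 26.2 q [ 42.8   7.4 -18.7   0.  -63.9  40.2] tcp [0.4922 0.1947 0.2133] zang -97.0 xax [-0. -0. -1.] F [0.7 1.3 1.4] M [-0.08  0.05 -0.  ] op 0.0701
0.04 1710 [0.5552 0.1858 0.0505]
0.08 0 
0.12 2297 [0.5515 0.1873 0.1303]
0.14 0 
dot 219 [[0.5506 0.1873 0.13  ]] top z 0.1303294533965087
scene 0.055 31 [0.5551 0.1823 0.0622]
scene 0.07 25 [0.5563 0.1816 0.0772]
scene 0.1 117 [0.5603 0.177  0.1101]
scene 0.125 95 [0.5543 0.1833 0.1289]
can [0.7461 0.2267 0.0621] [0.7461 0.2266 0.0621]
cup [0.7856 0.0336 0.0699] [0.7856 0.0336 0.0701]
jar [ 0.7528 -0.2695  0.0598] [ 0.7527 -0.2694  0.0598]
side 0.055 33 [0.5486 0.1847 0.0623]
side 0.07 29 [0.551  0.1839 0.0764]
side 0.1 128 [0.5464 0.1774 0.1093]
side 0.125 169 [0.5509 0.1861 0.1308]
can [0.7261 0.2311 0.0649] [0.726  0.2311 0.0647]
cup [0.7767 0.0386 0.072 ] [0.7766 0.0387 0.0719]
jar [ 0.7299 -0.2643  0.0623] [ 0.73   -0.2642  0.0624]
```

Key top is at 0.130 m over the hole, upright. The cup, can and jar are unmoved, and the arm is clear. Handing in.

```bash
python3 -c "
from plant import close_job
print(close_job())"
```

```text
the job is handed in; nothing more can be done
None
```

I released the transport lock and stood the key back in its stand; the job was handed in at about 26 s on the robot's clock. `close_job` gives no verdict, so the results below rest on my own last measurements.

**What I did:** I took the bare-steel key and seated it about 22.6 mm deep. I turned the screw anticlockwise to its stop, pulled the key out and put it back in the stand.

**What went wrong on the way:**
- **Jammed key:** I turned the key too far past the stop, and it wedged roughly 30° out of line in the socket. The first pull (43 N at the wrist) slipped off the grip.
- **Lost angle:** the wrist picture then showed the screw had backed off to about 3.3 rad, by the gap between tab and pin.
- **Fix:** I regrasped 90° round and turned further anticlockwise. That brought the tab to the pin and lined the key up again, and it then slid out freely.

**Last checks:**
- **Screw:** the tab reads within about 2° of the pin, and did not move as the key came out.
- **Key:** its top is 130 mm above the table, which puts the tip about 40 mm down the hole. The wrist camera puts the grip centre within 1 mm of the hole's axis, upright.
- **Cup, can and jar:** their depth readings changed by less than 0.3 mm.
- **Robot:** the gripper is open, above the key and about 6 cm to one side.

**Disagreement:** the fixed cameras place objects 2–4 mm away from the wrist camera. I trusted the wrist camera.

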